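# Stack two petri dishes on the inclined dish rest

## Robot

A 6-joint arm with a two-finger parallel gripper is mounted at the origin on a cart in front of the work surface, level with it; the furniture and walls round the work are solid. World frame = base frame: x ahead of the robot, y to its left, z up, the work surface at z = 0. Lengths are in m, angles in degrees, forces in N, time in s.
With the tool pointing down it reaches from about 0.35 to 0.975 m from the base axis. Payload 7.1 kg.
Tool frame: the origin (TCP) lies on the centre line of the jaws, within the pads' length; the fingertips stand manip.finger_overhang ahead of it and the grasp point (between the pads) is the TCP (manip.finger_overhang is the distance from the TCP to the fingertips, in m); z points along the fingers, y is the line along which they close (so a half turn about z gives the same grasp; the last joint's range is limited). The gripper opens to 88 mm and grips with 3 to 60 N. Pads are 20 mm wide; open, the fingers measure 115 mm over their backs; the gripper's body (75 mm by 178 mm) begins 61 mm behind the grasp point.
Start: joints at [-75.974, 24.242, 93.386, -0, 62.372, -1.089], TCP at [0.163, -0.603, 0.242] pointing down, gripper open.
Joint ranges: [-172.04, 172.04], [-51.8, 120.97], [4.93, 147.93], [-75.15, 255.16], [6.16, 154.13], [-145.62, 145.62]. Speed limits (degrees/s): [136.94, 136.94, 172.46, 180, 180, 180].

## Interface

Orientations are given as [roll, pitch, yaw] about the fixed x, y, z axes, in that order (R = Rz(yaw) Ry(pitch) Rx(roll)).
In Python, from plant import manip gives the robot as it stands.
- The arm moves only by the tool send_rows, never from a script. Its argument "series" is a list of rows, each a list of 7 numbers: the shift along the tool's x, y, z in units of 400 mm (1.0 is 400 mm), then the turn, a rotation vector about the tool's x, y, z in units of 90 degrees (1.0 is 90 degrees), then the opening, from 0 (shut) to 1 (fully open). A call has 1 to 20 rows; each row is the pose to reach, as a shift and turn from the pose commanded when the call began, along the tool's axes at that moment; what a row does not reach only later rows make up. A row lasts 1/12 s, in which the tool goes at most 41.7 mm and 7.16 degrees, less where a joint would pass 70% of its speed; a pose out of reach is approached as far as the arm can. A call with a number of a shift or a turn outside -1 to 1 is refused whole. A call with a gripper value outside its range is refused whole. The fingers move at their own pace and stop on an object; "force" is the grip in N (left out, the last holds). Time passes only in rows, so rows that repeat a pose let the fingers close. It gives the time, the measured TCP pose, the force, the opening and the grip force at its end, in the units of the state.
- manip.sense(): the state, without advancing time (a new reading comes with each control period).
- manip.read_camera(name): name is "scene" or "top" or "wrist"; returns a dict with "image" (400x640x3 uint8, blue, green, red), "camera_matrix" (3x3 intrinsics, pixels), "rvec" (rotation vector, rad) and "tvec" (3), from world to camera coordinates, as OpenCV has them; the wrist camera has in their place "tool_from_camera" (4x4, takes a point from camera to tool coordinates, whose origin is the TCP and whose axes are the flange's). Camera axes: x right, y down, z forward; pixel columns grow to the right and rows downward; lengths in m; the calibration is good to about 2 mm. A picture is of the moment at which its call begins: read the wrist's pose just before it. There is no depth.
- manip.hand_in(): hands the job in; it is judged then, once.
Trained networks look in a picture, given as the dict that the camera call returned (one of the last four; its "shot" number tells which), for a name from the list of things; names that differ only in an ending like _2 or _b are one class to them, and where a whole thing is asked for, a point or a joint stands for the part that bears it (a point fixed in the world has none). Each returns a list of dicts, best first, with "score" (0 to 1); they miss things now and then, are a little off and sometimes report something else, mostly with a low value. They report only what shows in the picture. A call takes as long as a camera call.
- manip.spot_in(picture, thing): "xy" ([column, row] in pixels, amid what is visible of it).
The state is a dict: "time": time; "joints": joint angles; "joint_vel": joint speeds; "tau": joint torques, N m; "tcp_pos": TCP position; "tcp_rot": TCP orientation; "wrist_force": force on the tool from outside, world axes, zero at the start; "wrist_torque": the same for the moment, N m; "gripper_width": finger opening in m; "grip_force": force on a finger pad.
Only numpy, scipy, OpenCV 4.12 (cv2) and the standard library are available. Lean on these libraries where they do the work, as an engineer would, in place of code of your own. Each camera call takes 0.05 s, during which the arm holds its last target. There are 200 camera calls.

## Task

Put the two petri dishes on the sloping aluminium rest, flat one on top of the other, each leaning with its rim against the upright backstop at the rest's far, low edge, and fully on the shelf. Leave the tape roll and the red screw cap where they lie.

Things in the scene. Friction and masses are not known exactly. Their poses are not given: they have to be found in the camera images.
- dish_a_center (a point): a closed clear petri dish with pale agar inside, lying flat: a disc of diameter 59 and height 14 to 15, about 30 g, one of two alike. The point is the dish's centre, 7 mm over its underside; its z axis is the disc's axis.
- dish_b_center (a point): a closed clear petri dish with pale agar inside, lying flat: a disc of diameter 59 and height 14 to 15, about 30 g, one of two alike. The point is the dish's centre, 7 mm over its underside; its z axis is the disc's axis.
- rest: sloping shelf, bent aluminium sheet, fixed; 140 wide (y), 110 long (x from -110 to 0), no side walls. It falls 15 degrees to its backstop, a plate 36 high, 4 thick, full width, square to the shelf, on the far side. Origin: on the shelf surface at the foot of the backstop, mid-width, 22 above the worktop. x points down the slope into the backstop, y along it to the left, z square out of the shelf.
- rest_seat (a point): point on the shelf's surface, mid-width, 30 mm before the backstop, axes as the rest's: a dish touching the backstop has its centre square above it, 7 mm out on the shelf, 21 mm on the other dish. A dish does not slide down by itself. The fixed microscope to the right is 400 mm high: a tool that starts beside it must draw back towards the robot before it swings across.
- tape_roll: roll of cream label tape lying flat, 68 across and 19 high, with a hole in the middle; a bystander. It lies among the dishes (the four things may stand in any of the four places) and must stay where it is. Origin: centre of its underside.
- cup_cap: red screw cap of a specimen cup lying open side down, 67 across and 13 high; a bystander. It lies among the dishes (the four things may stand in any of the four places) and must stay where it is. Origin: centre of its underside.

How it is judged (in metres and radians):
At the end, for the whole second after the job is handed in: One dish (either) lies on the shelf and the other on it, both parallel to the shelf within 10 degrees, each rim within 10 mm of the backstop, each centre within 40 mm of the middle of the shelf's width, the centres under 25 mm apart (14 if exactly stacked), both at rest (((x of dish_a_center in the frame of rest between -0.04 and -0.02 m and y of dish_a_center in the frame of rest between -0.04 and 0.04 m and z of dish_a_center in the frame of rest between 0.003 and 0.012 m and angle between the z axis of each of dish_a_center, dish_b_center and the z axis of rest, either way round below 0.175 rad and x of dish_b_center in the frame of rest between -0.04 and -0.02 m and y of dish_b_center in the frame of rest between -0.04 and 0.04 m and z of dish_b_center in the frame of rest between 0.016 and 0.027 m) or (x of dish_b_center in the frame of rest between -0.04 and -0.02 m and y of dish_b_center in the frame of rest between -0.04 and 0.04 m and z of dish_b_center in the frame of rest between 0.003 and 0.012 m and angle between the z axis of each of dish_b_center, dish_a_center and the z axis of rest, either way round below 0.175 rad and x of dish_a_center in the frame of rest between -0.04 and -0.02 m and y of dish_a_center in the frame of rest between -0.04 and 0.04 m and z of dish_a_center in the frame of rest between 0.016 and 0.027 m)) and distance between dish_a_center and dish_b_center below 0.025 m and linear speed of each of dish_a, dish_b below 0.02 m/s); the robot touches nothing.
It fails at once if the tape roll is moved by more than 30 mm (distance of tape_roll from where it was at the start of the episode above 0.03 m).
It fails at once if the screw cap is moved by more than 30 mm (distance of cup_cap from where it was at the start of the episode above 0.03 m).
It also fails if it takes over 58 s, if anything falls off the work surface, if the arm or the gripper's body presses on something with over 40 N, if the wrist force passes 120 N, or if a joint passes its speed limit or range.

## Working session

There is one attempt and no reset: what is moved stays moved. The work goes in short steps, Python scripts to look and compute and a tool call to move; the robot and the scene stay as the last step left them, time stands still between calls to the robot, and variables do not carry over. Pictures are saved under pics/ and viewed, at most 10 in all, crops included, and the job is handed in when it is done.

Besides the shell and the picture viewer there is one more tool, called after "Emit:" by a JSON object that holds its "fn" and its "kwargs", one argument or row to a line. send_rows: Moves the arm, as the interface text tells. Shifts and turns lie within -1 to 1; 1 stands for 400 mm of shift or 90 degrees of turn. Its arguments: {"type":"object","properties":{"series":{"type":"array","items":{"type":"array","items":{"type":"number","minimum":-1,"maximum":1}}},"force":{"type":"number"}},"required":["series"]}

```bash
mkdir -p pics; ls; cat > h.py <<'E'
import numpy as np, cv2
from scipy.spatial.transform import Rotation as R
from plant import manip
def ray(p,xy,pose=None):
    K=np.array(p["camera_matrix"]); u=cv2.undistortPoints(np.array([[xy]],float),K,None)[0,0]
    d=np.array([u[0],u[1],1.])
    if "rvec" in p:
        Rm=cv2.Rodrigues(np.array(p["rvec"],float))[0]; t=np.array(p["tvec"],float).ravel()
        return -Rm.T@t, Rm.T@d
    T=pose@np.array(p["tool_from_camera"]); return T[:3,3],T[:3,:3]@d
def tool():
    s=manip.sense(); T=np.eye(4); T[:3,:3]=R.from_euler('xyz',s["tcp_rot"],degrees=True).as_matrix(); T[:3,3]=s["tcp_pos"]; return T
def atz(r,z): o,d=r; return o+d*(z-o[2])/d[2]
def tri(rs):
    A=0;b=0
    for o,d in rs:
        d=d/np.linalg.norm(d);P=np.eye(3)-np.outer(d,d);A=A+P;b=b+P@o
    return np.linalg.solve(A,b)
E
python3 - <<'E'
from h import *
s=manip.sense(); print(s, manip.finger_overhang)
for n in ("scene","top"):
    p=manip.read_camera(n); cv2.imwrite(f"pics/{n}0.png",p["image"])
    for t in ("dish_a_center","rest","tape_roll","cup_cap"):
        for q in manip.spot_in(p,t): print(n,t,q, atz(ray(p,q["xy"]),0.01).round(3))
E
```

```text
pics
{'time': 0.0, 'joints': array([-7.59738311e+01,  2.42839489e+01,  9.34316672e+01,  4.70337341e-04,
        6.23734945e+01, -1.08906967e+00]), 'joint_vel': array([-0.03771656, -0.06871838, -0.02205418,  0.02498108,  0.05133582,
        0.04800888]), 'tau': array([ 3.63779116e-03, -5.44614387e+01, -2.73664445e+01,  6.46306062e-02,
        2.27979053e-02, -1.09515588e-04]), 'tcp_pos': array([ 0.16286784, -0.60285032,  0.24090533]), 'tcp_rot': array([-1.79910913e+02, -2.10999821e-03,  1.51150185e+01]), 'wrist_force': array([-0.07868955, -0.03723422,  0.77236714]), 'wrist_torque': array([ 0.01187623, -0.01177441, -0.01325248]), 'grip_force': 0.0, 'gripper_width': 0.08784381487904114} 0.019
scene dish_a_center {'xy': [306.6, 208.9], 'score': 0.77} [0.58  0.081 0.01 ]
scene rest {'xy': [385.9, 167.9], 'score': 0.78} [ 0.597 -0.213  0.01 ]
scene tape_roll {'xy': [359.7, 231.9], 'score': 0.66} [0.435 0.038 0.01 ]
scene cup_cap {'xy': [238.0, 289.7], 'score': 0.93} [0.454 0.337 0.01 ]
top dish_a_center {'xy': [325.9, 159.3], 'score': 0.88} [0.584 0.085 0.01 ]
top rest {'xy': [437.6, 178.4], 'score': 0.8} [ 0.544 -0.185  0.01 ]
top tape_roll {'xy': [336.4, 234.5], 'score': 0.78} [0.403 0.055 0.01 ]
top cup_cap {'xy': [218.0, 208.0], 'score': 0.79} [0.459 0.344 0.01 ]
```

View pics/scene0.png

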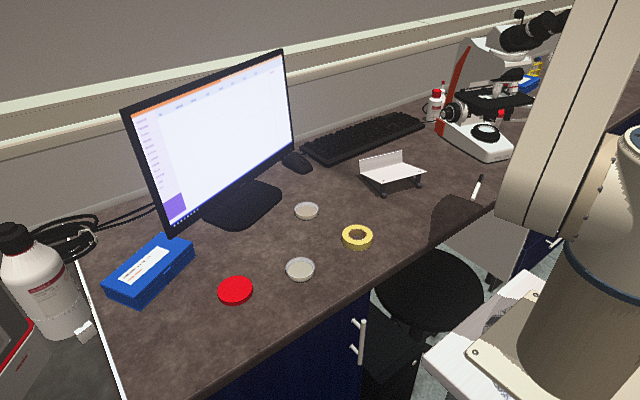

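View pics/top0.png

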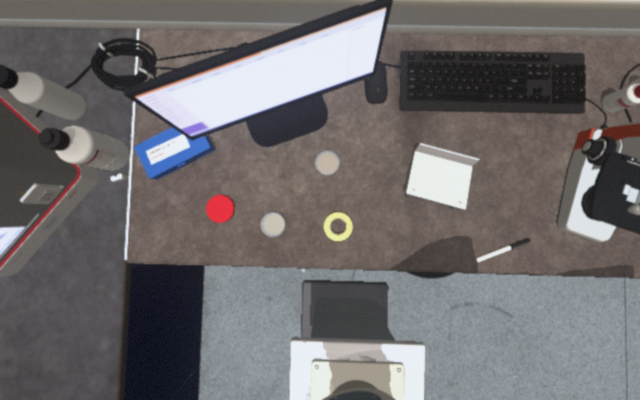

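The scene shows the dishes at (306,210) and (300,269), tape at (357,237), cap at (235,290) and the rest at about (393,172). In the top view they are at dishes (327,162) and (272,224), tape (338,227), cap (220,208), and rest (440,178) with its backstop up and slightly right. Next I zoom on the rest.

```bash
python3 - <<'E'
import cv2,numpy as np
a=cv2.imread("pics/top0.png")[135:220,395:490]; b=cv2.imread("pics/scene0.png")[140:205,345:440]
f=lambda i:cv2.resize(i,None,fx=4,fy=4,interpolation=cv2.INTER_CUBIC)
a,b=f(a),f(b); b=np.vstack([b,np.zeros((a.shape[0]-b.shape[0],b.shape[1],3),np.uint8)])
cv2.imwrite("pics/z.png",np.hstack([a,b]))
E
```

```text
(no output)
```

View pics/z.png

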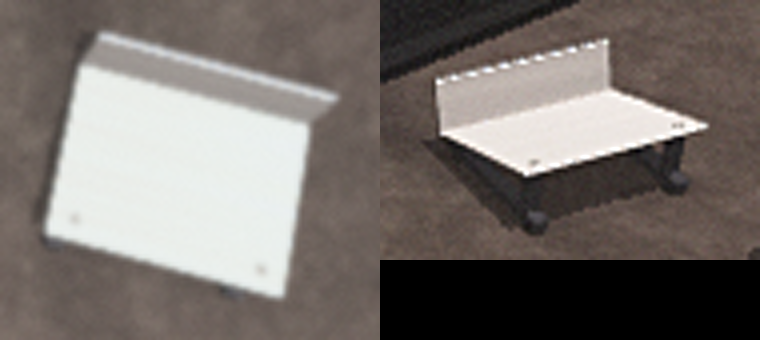

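```bash
python3 - <<'E'
from h import *
from scipy.optimize import least_squares
m=np.array([[0,70,0],[0,-70,0],[-110,70,0],[-110,-70,0],[2,70,36],[2,-70,36]])/1000
pt=np.array([[78,65],[309,124],[47,235],[284,298],[100,33],[337,97]]);ps=np.array([[61,134],[229,90],[148,175],[328,126],[55,78],[229,40]])
pt=(pt+.5)/4-.5+[395,135]; ps=(ps+.5)/4-.5+[345,140]
P={n:manip.read_camera(n) for n in("top","scene")}
def f(v):
    w=m@(R.from_euler('ZY',[v[3],v[4]],degrees=True).as_matrix().T)+v[:3]
    return np.concatenate([(cv2.projectPoints(w,np.array(P[n]["rvec"]),np.array(P[n]["tvec"]),np.array(P[n]["camera_matrix"]),None)[0][:,0]-q).ravel() for n,q in(("top",pt),("scene",ps))])
r=least_squares(f,[.6,-.2,.022,-15,15]);print(r.x.round(4),r.fun.round(2))
for a,b in(((327,162),(306.5,210.5)),((272,224),(300,269)),((338,227),(357,237)),((220,208),(235,290))):
    print(tri([ray(P["top"],a),ray(P["scene"],b)]).round(4))
E
```

```text
[  0.5929  -0.1933   0.0218 -13.409   14.5858] [ 0.02 -0.6  -0.25 -0.51 -0.78 -0.7  -0.38 -0.79 -0.84  0.28 -0.3  -0.32
  0.71 -0.47  1.15 -0.34  0.36 -0.06  0.87 -0.21  0.9   0.9   0.36 -0.06]
[0.5785 0.0825 0.0068]
[0.4245 0.2113 0.0098]
[0.423  0.0536 0.0113]
[0.4599 0.3403 0.0062]
```

```bash
cat >> h.py <<'E'
YAW=-13.4; RO=np.array([.593,-.193,.022]); RR=R.from_euler('ZY',[YAW,15],degrees=True)
DOWN=R.from_euler('xyz',[180,0,YAW],degrees=True); REST=RR*R.from_euler('x',180,degrees=True)
def rows(*tg):
    T=tool()
    for p,q in tg:
        d=T[:3,:3].T@(np.array(p)-T[:3,3])/.4; w=(R.from_matrix(T[:3,:3]).inv()*q).as_rotvec()/(np.pi/2)
        print(d.round(3),w.round(3),"rows",round(np.linalg.norm(d)*400/41.7,1))
E
python3 - <<'E'
from h import *
print(REST.as_matrix().round(3))
rows(([.18,-.42,.26],DOWN),([.36,-.25,.26],DOWN),([.5785,.0825,.2],DOWN))
E
```

```text
[[ 0.94  -0.232 -0.252]
 [-0.224 -0.973  0.06 ]
 [-0.259  0.    -0.966]]
[ 0.161 -0.431 -0.046] [ 0.    -0.     0.317] rows 4.4
[ 0.706 -0.724 -0.046] [ 0.    -0.     0.317] rows 9.7
[ 1.45  -1.385  0.104] [ 0.    -0.     0.317] rows 19.3
```

Emit:
{"fn": "send_rows", "kwargs": {
  "series": [
    [0.16,-0.43,-0.05,0,0,0,1],
    [0.16,-0.43,-0.05,0,0,0,1],
    [0.16,-0.43,-0.05,0,0,0,1],
    [0.16,-0.43,-0.05,0,0,0,1],
    [0.16,-0.43,-0.05,0,0,0,1],
    [0.7,-0.72,-0.05,0,0,0.317,1],
    [0.7,-0.72,-0.05,0,0,0.317,1],
    [0.7,-0.72,-0.05,0,0,0.317,1],
    [0.7,-0.72,-0.05,0,0,0.317,1],
    [0.7,-0.72,-0.05,0,0,0.317,1],
    [0.7,-0.72,-0.05,0,0,0.317,1],
    [0.7,-0.72,-0.05,0,0,0.317,1]
  ]
}}

```text
time: 1.6
tcp_pos: [0.3604, -0.2499, 0.2621]
tcp_rot: [-180.0, -0.1, -13.4]
wrist_force: [-0.4, -0.0, -0.1]
gripper_width: 0.0876
grip_force: 0.0
```

```bash
python3 - <<'E'
from h import *
s=manip.sense();print(s["time"],s["tcp_pos"],s["tcp_rot"])
rows(([.5785,.0825,.2],DOWN))
E
```

```text
1.6 [ 0.36039179 -0.24987874  0.26208472] [-1.79981072e+02 -7.62914274e-02 -1.33504994e+01]
[ 0.338 -0.934  0.156] [-0.    -0.001  0.001] rows 9.6
```

Emit:
{"fn": "send_rows", "kwargs": {
  "series": [
    [0.34,-0.93,0.155,0,0,0,1],
    [0.34,-0.93,0.155,0,0,0,1],
    [0.34,-0.93,0.155,0,0,0,1],
    [0.34,-0.93,0.155,0,0,0,1],
    [0.34,-0.93,0.155,0,0,0,1],
    [0.34,-0.93,0.155,0,0,0,1],
    [0.34,-0.93,0.155,0,0,0,1],
    [0.34,-0.93,0.155,0,0,0,1],
    [0.34,-0.93,0.155,0,0,0,1],
    [0.34,-0.93,0.155,0,0,0,1],
    [0.34,-0.93,0.155,0,0,0,1]
  ]
}}

```text
time: 2.52
tcp_pos: [0.5791, 0.082, 0.1989]
tcp_rot: [-179.9, -0.1, -13.2]
wrist_force: [-0.1, 0.1, -1.1]
gripper_width: 0.0878
grip_force: 0.0
```

```bash
python3 - <<'E'
from h import *
T=tool();p=manip.read_camera("wrist");cv2.imwrite("pics/w1.png",p["image"]);print(T[:3,3],p["tool_from_camera"])
for q in manip.spot_in(p,"dish_a_center"): print(q,atz(ray(p,q["xy"],T),.007).round(4))
E
```

```text
[0.57906399 0.08195308 0.19893553] [[-4.01531599e-04 -9.55561708e-01 -2.94790876e-01  8.14069316e-02]
 [ 9.99999915e-01 -3.55440094e-04 -2.09933981e-04  1.13076502e-03]
 [ 9.58243768e-05 -2.94790935e-01  9.55561769e-01 -1.43280576e-01]
 [ 0.00000000e+00  0.00000000e+00  0.00000000e+00  1.00000000e+00]]
{'xy': [316.3, 181.2], 'score': 0.87} [0.579  0.0822 0.007 ]
```

View pics/w1.png

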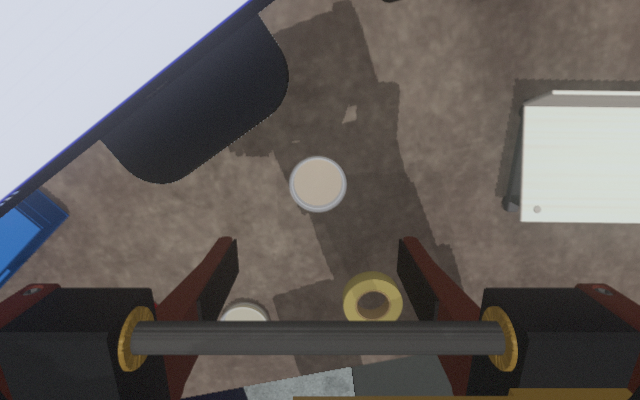

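The dish sits at (318,184), centred between the jaws, and agrees with the two-view estimate. I descend and grip.

Emit:
{"fn": "send_rows", "kwargs": {
  "series": [
    [0,0,0.3,0,0,0,1],
    [0,0,0.3,0,0,0,1],
    [0,0,0.3,0,0,0,1],
    [0,0,0.4,0,0,0,1],
    [0,0,0.442,0,0,0,1],
    [0,0,0.442,0,0,0,1],
    [0,0,0.442,0,0,0,0.5],
    [0,0,0.442,0,0,0,0.5],
    [0,0,0.442,0,0,0,0.5],
    [0,0,0.442,0,0,0,0.5],
    [0,0,0.442,0,0,0,0.5],
    [0,0,0.442,0,0,0,0.5],
    [0,0,0.442,0,0,0,0.5],
    [0,0,0.442,0,0,0,0.5]
  ],
  "force": 15
}}

```text
time: 3.78
tcp_pos: [0.577, 0.0778, 0.0235]
tcp_rot: [180.0, -0.0, -13.4]
wrist_force: [-1.8, -2.4, 7.4]
gripper_width: 0.0588
grip_force: 15.0
```

```bash
python3 - <<'E'
from h import *
print(manip.sense()["wrist_force"])
P=lambda x,z:RO+RR.apply([x,0,z])
rows(([.577,.078,.17],DOWN),(P(-.05,.13),REST),(P(-.042,.06),REST))
E
```

```text
[-1.82098453 -2.36573748  7.36173175]
[ 0.    -0.001 -0.366] [ 0. -0. -0.] rows 3.5
[ 0.159  0.649 -0.342] [ 0.    -0.167 -0.   ] rows 7.2
[ 0.133  0.649 -0.168] [ 0.    -0.167 -0.   ] rows 6.6
```

Emit:
{"fn": "send_rows", "kwargs": {
  "series": [
    [0,0,-0.36,0,0,0,0.5],
    [0,0,-0.36,0,0,0,0.5],
    [0,0,-0.36,0,0,0,0.5],
    [0,0,-0.36,0,0,0,0.5],
    [0.16,0.65,-0.34,0,-0.167,0,0.5],
    [0.16,0.65,-0.34,0,-0.167,0,0.5],
    [0.16,0.65,-0.34,0,-0.167,0,0.5],
    [0.16,0.65,-0.34,0,-0.167,0,0.5],
    [0.16,0.65,-0.34,0,-0.167,0,0.5],
    [0.16,0.65,-0.34,0,-0.167,0,0.5],
    [0.16,0.65,-0.34,0,-0.167,0,0.5],
    [0.16,0.65,-0.34,0,-0.167,0,0.5],
    [0.16,0.65,-0.34,0,-0.167,0,0.5]
  ]
}}

```text
time: 4.87
tcp_pos: [0.5784, -0.19, 0.1586]
tcp_rot: [-180.0, 15.1, -13.5]
wrist_force: [-0.6, 1.0, -0.4]
gripper_width: 0.0585
grip_force: 15.0
```

```bash
cat >> h.py <<'E'
def inrest(p): return RR.inv().apply(np.array(p)-RO)
E
python3 - <<'E'
from h import *
T=tool();p=manip.read_camera("wrist");cv2.imwrite("pics/w2.png",p["image"]);print(p["camera_matrix"])
print(inrest(T[:3,3]), manip.sense()["wrist_force"])
for q in manip.spot_in(p,"dish_a_center"): print(q)
# project expected: dish centre in hand, rim front, rest corners
C=np.linalg.inv(T@np.array(p["tool_from_camera"]))
def pr(w): c=C[:3,:3]@w+C[:3,3]; c=np.array(p["camera_matrix"])@c; return (c[:2]/c[2]).round(1)
for t in([0,0,.009],[.0295,0,.009],[-.0295,0,.009]): print("dish",t,pr(T[:3,:3]@t+T[:3,3]))
for t in([0,.07,0],[0,-.07,0],[0,.07,.036],[0,-.07,.036],[-.11,.07,0],[-.11,-.07,0]): print("rest",t,pr(RO+RR.apply(t)))
E
```

```text
[[325.80561921   0.         317.33753865]
 [  0.         325.80561921 200.80060097]
 [  0.           0.           1.        ]]
[-0.04971074 -0.00041054  0.12804844] [ 0.65048728 -0.03505985 -1.07529695]
{'xy': [316.7, 256.6], 'score': 0.83}
dish [0, 0, 0.009] [315.3 263.9]
dish [0.0295, 0, 0.009] [315.1 210.2]
dish [-0.0295, 0, 0.009] [315.4 312.4]
rest [0, 0.07, 0] [230.7 140.5]
rest [0, -0.07, 0] [400.6 140.1]
rest [0, 0.07, 0.036] [217.9 146.4]
rest [0, -0.07, 0.036] [412.8 146. ]
rest [-0.11, 0.07, 0] [240.4 260.6]
rest [-0.11, -0.07, 0] [391.9 260.4]
```

View pics/w2.png

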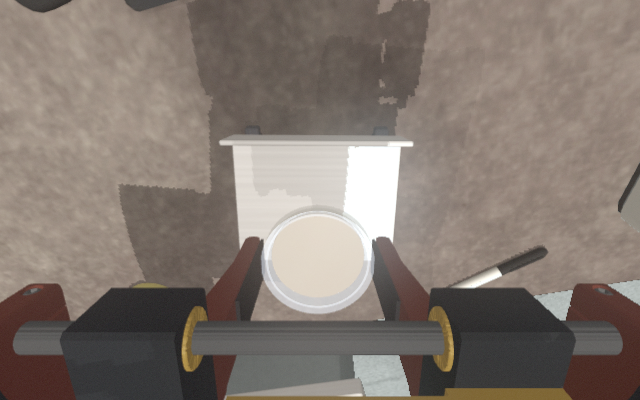

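The dish is level in the jaws, centre about (318,260); the backstop runs along row ~142 from column 221 to 413, and matches the fitted rest within about 2 mm.

```bash
python3 - <<'E'
from h import *
P=lambda x,z:RO+RR.apply([x,0,z])
rows((P(-.037,.06),REST),(P(-.037,.027),REST))
E
```

```text
[0.033 0.003 0.17 ] [-0.     0.001  0.   ] rows 1.7
[0.033 0.003 0.253] [-0.     0.001  0.   ] rows 2.4
```

Emit:
{"fn": "send_rows", "kwargs": {
  "series": [
    [0.032,0.002,0.09,0,0,0,0.5],
    [0.032,0.002,0.17,0,0,0,0.5],
    [0.032,0.002,0.21,0,0,0,0.5],
    [0.032,0.002,0.24,0,0,0,0.5],
    [0.032,0.002,0.252,0,0,0,0.5],
    [0.032,0.002,0.252,0,0,0,0.5],
    [0.032,0.002,0.252,0,0,0,0.5]
  ]
}}

```text
time: 5.55
tcp_pos: [0.5661, -0.1869, 0.0591]
tcp_rot: [180.0, 14.9, -13.4]
wrist_force: [-0.9, 0.5, -0.8]
gripper_width: 0.0586
grip_force: 15.0
```

```bash
python3 - <<'E'
from h import *
print(inrest(manip.sense()["tcp_pos"]).round(4),RR.inv().apply(manip.sense()["wrist_force"]).round(2))
E
```

```text
[-0.0362 -0.0003  0.0287] [-0.72  0.32 -1.03]
```

Emit:
{"fn": "send_rows", "kwargs": {
  "series": [
    [0,0,0.005,0,0,0,0.5],
    [0,0,0.009,0,0,0,0.5],
    [0,0,0.012,0,0,0,0.5],
    [0,0,0.012,0,0,0,0.5]
  ]
}}

```text
time: 5.88
tcp_pos: [0.5645, -0.1873, 0.0541]
tcp_rot: [180.0, 15.0, -13.4]
wrist_force: [1.5, 0.3, 0.7]
gripper_width: 0.059
grip_force: 15.0
```

```bash
python3 - <<'E'
from h import *
print(inrest(manip.sense()["tcp_pos"]).round(4),RR.inv().apply(manip.sense()["wrist_force"]).round(2))
E
```

```text
[-0.0364 -0.0011  0.0235] [1.15 0.66 1.08]
```

Emit:
{"fn": "send_rows", "kwargs": {
  "series": [
    [0.005,0,0,0,0,0,0.5],
    [0.01,0,0,0,0,0,0.5],
    [0.015,0,0,0,0,0,0.5],
    [0.015,0,0,0,0,0,0.5]
  ]
}}

```text
time: 6.22
tcp_pos: [0.5702, -0.1887, 0.0525]
tcp_rot: [180.0, 15.0, -13.4]
wrist_force: [-0.1, -0.6, 4.5]
gripper_width: 0.0587
grip_force: 15.0
```

```bash
python3 - <<'E'
from h import *
print(inrest(manip.sense()["tcp_pos"]).round(4),RR.inv().apply(manip.sense()["wrist_force"]).round(2))
E
```

```text
[-0.0303 -0.0011  0.0235] [-1.08 -0.65  4.32]
```

Emit:
{"fn": "send_rows", "kwargs": {
  "series": [
    [0.003,0,0,0,0,0,0.5],
    [0.006,0,0,0,0,0,0.5],
    [0.009,0,0,0,0,0,0.5],
    [0.009,0,0,0,0,0,0.5]
  ]
}}

```text
time: 6.55
tcp_pos: [0.5719, -0.1891, 0.052]
tcp_rot: [180.0, 15.2, -13.4]
wrist_force: [-5.2, 1.4, 11.0]
gripper_width: 0.0587
grip_force: 15.0
```

```bash
python3 - <<'E'
from h import *
print(inrest(manip.sense()["tcp_pos"]).round(4),RR.inv().apply(manip.sense()["wrist_force"]).round(2))
E
```

```text
[-0.0285 -0.0011  0.0234] [-8.01  0.11  9.25]
```

Contact with the backstop is clear (8 N along x). I release and lift.

Emit:
{"fn": "send_rows", "kwargs": {
  "series": [
    [-0.003,0,-0.002,0,0,0,0.75],
    [-0.003,0,-0.002,0,0,0,1],
    [-0.003,0,-0.002,0,0,0,1],
    [-0.003,0,-0.002,0,0,0,1],
    [-0.003,0,-0.002,0,0,0,1],
    [-0.003,0,-0.002,0,0,0,1],
    [-0.003,0,-0.05,0,0,0,1],
    [-0.003,0,-0.13,0,0,0,1],
    [-0.003,0,-0.23,0,0,0,1],
    [-0.003,0,-0.33,0,0,0,1],
    [-0.003,0,-0.33,0,0,0,1]
  ]
}}

```text
time: 7.47
tcp_pos: [0.6107, -0.1986, 0.1868]
tcp_rot: [179.9, 14.2, -13.4]
wrist_force: [0.6, -0.2, 0.9]
gripper_width: 0.0881
grip_force: 0.0
```

```bash
python3 - <<'E'
from h import *
T=tool();p=manip.read_camera("wrist")
n=RR.apply([0,0,1.])
for q in manip.spot_in(p,"dish_a_center"):
    o,d=ray(p,q["xy"],T); h=RO+n*.007; w=o+d*(n@(h-o))/(n@d); print(q,inrest(w).round(4))
rows(([.43,.2,.22],DOWN))
E
```

```text
{'xy': [315.9, 197.3], 'score': 0.63} [-0.0305 -0.0012  0.007 ]
[-0.663 -0.864  0.073] [ 0.     0.164 -0.   ] rows 10.5
```

Emit:
{"fn": "send_rows", "kwargs": {
  "series": [
    [-0.66,-0.86,0.07,0,0.164,0,1],
    [-0.66,-0.86,0.07,0,0.164,0,1],
    [-0.66,-0.86,0.07,0,0.164,0,1],
    [-0.66,-0.86,0.07,0,0.164,0,1],
    [-0.66,-0.86,0.07,0,0.164,0,1],
    [-0.66,-0.86,0.07,0,0.164,0,1],
    [-0.66,-0.86,0.07,0,0.164,0,1],
    [-0.66,-0.86,0.07,0,0.164,0,1],
    [-0.66,-0.86,0.07,0,0.164,0,1],
    [-0.66,-0.86,0.07,0,0.164,0,1],
    [-0.66,-0.86,0.07,0,0.164,0,1],
    [-0.66,-0.86,0.07,0,0.164,0,1],
    [-0.66,-0.86,0.07,0,0.164,0,1]
  ]
}}

```text
time: 8.65
tcp_pos: [0.4285, 0.1987, 0.2191]
tcp_rot: [179.9, 0.4, -13.3]
wrist_force: [-0.1, -0.4, -0.1]
gripper_width: 0.0878
grip_force: 0.0
```

```bash
python3 - <<'E'
from h import *
T=tool();p=manip.read_camera("wrist");cv2.imwrite("pics/w3.png",p["image"])
for q in manip.spot_in(p,"dish_a_center"):
    w=atz(ray(p,q["xy"],T),.008);print(q,w.round(4));rows(([w[0],w[1],.022],DOWN))
print(manip.sense()["joints"].round(0))
E
```

```text
[ 23.  13. 113.   0.  54. 126.]
```

View pics/w3.png

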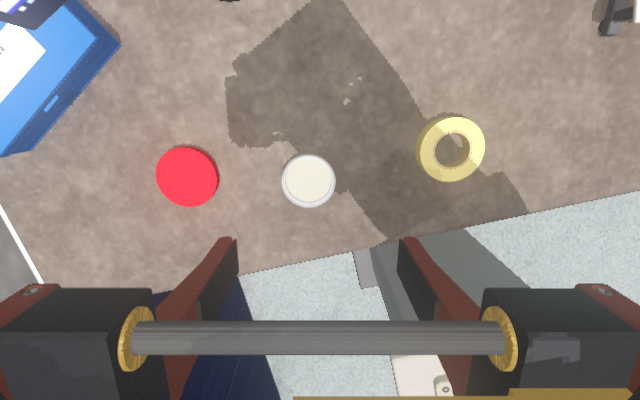

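The network missed it, but dish 2 is clear at (308,181), cap (187,176) and tape (451,149).

```bash
python3 - <<'E'
from h import *
T=tool();p=manip.read_camera("wrist")
w=atz(ray(p,(308,181),T),.01);print(w.round(4));rows(([w[0],w[1],.15],DOWN),([w[0],w[1],.022],DOWN))
E
```

```text
[0.4261 0.2076 0.01  ]
[-0.014 -0.023  0.174] [ 0.001  0.004 -0.001] rows 1.7
[-0.012 -0.023  0.494] [ 0.001  0.004 -0.001] rows 4.7
```

Emit:
{"fn": "send_rows", "kwargs": {
  "series": [
    [-0.013,-0.026,0.1,0,0.004,0,1],
    [-0.013,-0.026,0.2,0,0.004,0,1],
    [-0.013,-0.026,0.3,0,0.004,0,1],
    [-0.013,-0.026,0.4,0,0.004,0,1],
    [-0.013,-0.026,0.46,0,0.004,0,1],
    [-0.013,-0.026,0.494,0,0.004,0,1],
    [-0.013,-0.026,0.494,0,0.004,0,1],
    [-0.013,-0.026,0.494,0,0.004,0,0.5],
    [-0.013,-0.026,0.494,0,0.004,0,0.5],
    [-0.013,-0.026,0.494,0,0.004,0,0.5],
    [-0.013,-0.026,0.494,0,0.004,0,0.5],
    [-0.013,-0.026,0.494,0,0.004,0,0.5],
    [-0.013,-0.026,0.494,0,0.004,0,0.5],
    [-0.013,-0.026,0.494,0,0.004,0,0.5],
    [-0.013,-0.026,0.494,0,0.004,0,0.5]
  ],
  "force": 15
}}

```text
time: 10.05
tcp_pos: [0.4265, 0.2101, 0.023]
tcp_rot: [-180.0, -0.1, -13.4]
wrist_force: [1.1, -2.3, 2.6]
gripper_width: 0.0591
grip_force: 15.0
```

```bash
python3 - <<'E'
from h import *
T=tool()[:3,3]
P=lambda x,z:RO+RR.apply([x,0,z])
rows(([T[0],T[1],.18],DOWN),(P(-.05,.13),DOWN),(P(-.05,.13),REST))
E
```

```text
[ 0.001 -0.    -0.393] [-0.    -0.001 -0.   ] rows 3.8
[ 0.603  0.884 -0.343] [-0.    -0.001 -0.   ] rows 10.8
[ 0.603  0.884 -0.343] [-0.    -0.168 -0.   ] rows 10.8
```

Emit:
{"fn": "send_rows", "kwargs": {
  "series": [
    [0,0,-0.39,0,0,0,0.5],
    [0,0,-0.39,0,0,0,0.5],
    [0,0,-0.39,0,0,0,0.5],
    [0,0,-0.39,0,0,0,0.5],
    [0.6,0.885,-0.345,0,-0.167,0,0.5],
    [0.6,0.885,-0.345,0,-0.167,0,0.5],
    [0.6,0.885,-0.345,0,-0.167,0,0.5],
    [0.6,0.885,-0.345,0,-0.167,0,0.5],
    [0.6,0.885,-0.345,0,-0.167,0,0.5],
    [0.6,0.885,-0.345,0,-0.167,0,0.5],
    [0.6,0.885,-0.345,0,-0.167,0,0.5],
    [0.6,0.885,-0.345,0,-0.167,0,0.5],
    [0.6,0.885,-0.345,0,-0.167,0,0.5],
    [0.6,0.885,-0.345,0,-0.167,0,0.5],
    [0.6,0.885,-0.345,0,-0.167,0,0.5],
    [0.6,0.885,-0.345,0,-0.167,0,0.5],
    [0.6,0.885,-0.345,0,-0.167,0,0.5],
    [0.6,0.885,-0.345,0,-0.167,0,0.5]
  ]
}}

```text
time: 11.55
tcp_pos: [0.5766, -0.1884, 0.1608]
tcp_rot: [-180.0, 15.0, -13.4]
wrist_force: [0.3, -0.4, 0.2]
gripper_width: 0.0589
grip_force: 15.0
```

```bash
python3 - <<'E'
from h import *
T=tool();p=manip.read_camera("wrist");cv2.imwrite("pics/w4.png",p["image"])
for q in manip.spot_in(p,"dish_a_center"): print(q)
print(inrest(T[:3,3]).round(4))
P=lambda x,z:RO+RR.apply([x,-.001,z])
rows((P(-.035,.06),REST),(P(-.035,.042),REST))
E
```

```text
{'xy': [319.3, 171.8], 'score': 0.86}
{'xy': [317.8, 258.5], 'score': 0.47}
[-0.0523  0.0007  0.1297]
[0.043 0.005 0.175] [ 0.    -0.     0.001] rows 1.7
[0.043 0.005 0.22 ] [ 0.    -0.     0.001] rows 2.2
```

View pics/w4.png

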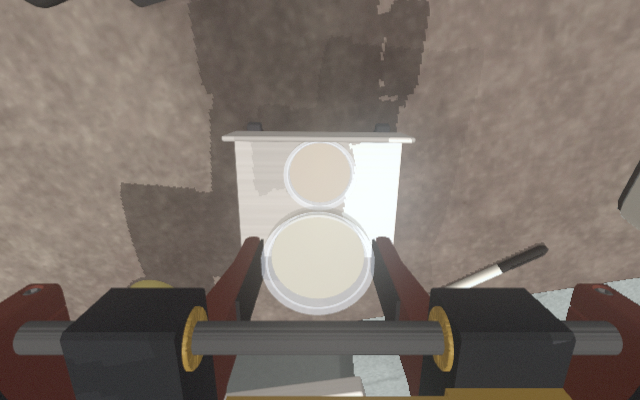

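The first dish lies flat against the backstop at (319,174); the second is level in the jaws at (318,261).

Emit:
{"fn": "send_rows", "kwargs": {
  "series": [
    [0.043,0.004,0.09,0,0,0,0.5],
    [0.043,0.004,0.17,0,0,0,0.5],
    [0.043,0.004,0.2,0,0,0,0.5],
    [0.043,0.004,0.22,0,0,0,0.5],
    [0.043,0.004,0.227,0,0,0,0.5],
    [0.043,0.004,0.227,0,0,0,0.5]
  ]
}}

```text
time: 12.15
tcp_pos: [0.5707, -0.1895, 0.0695]
tcp_rot: [-180.0, 14.9, -13.4]
wrist_force: [-0.4, -1.2, 0.2]
gripper_width: 0.0586
grip_force: 15.0
```

```bash
python3 - <<'E'
from h import *
print(inrest(manip.sense()["tcp_pos"]).round(4),RR.inv().apply(manip.sense()["wrist_force"]).round(2))
E
```

```text
[-0.034  -0.0017  0.04  ] [-0.15 -1.21  0.18]
```

Move x by +5 mm, lowering about 2 mm.

Emit:
{"fn": "send_rows", "kwargs": {
  "series": [
    [0,0,0.003,0,0,0,0.5],
    [0.004,0,0.005,0,0,0,0.5],
    [0.008,0,0.006,0,0,0,0.5],
    [0.012,0,0.006,0,0,0,0.5],
    [0.015,0,0.006,0,0,0,0.5],
    [0.015,0,0.006,0,0,0,0.5]
  ]
}}

```text
time: 12.65
tcp_pos: [0.5754, -0.1911, 0.0657]
tcp_rot: [180.0, 15.0, -13.4]
wrist_force: [-2.6, 0.3, 4.0]
gripper_width: 0.059
grip_force: 15.0
```

```bash
python3 - <<'E'
from h import *
print(inrest(manip.sense()["tcp_pos"]).round(4),RR.inv().apply(manip.sense()["wrist_force"]).round(2))
E
```

```text
[-0.0283 -0.0023  0.0377] [-3.53 -0.3   3.2 ]
```

Both contacts (backstop and lower dish) show; I release and lift.

Emit:
{"fn": "send_rows", "kwargs": {
  "series": [
    [-0.001,0,-0.001,0,0,0,0.75],
    [-0.001,0,-0.001,0,0,0,1],
    [-0.001,0,-0.001,0,0,0,1],
    [-0.001,0,-0.001,0,0,0,1],
    [-0.001,0,-0.001,0,0,0,1],
    [-0.001,0,-0.001,0,0,0,1],
    [-0.001,0,-0.05,0,0,0,1],
    [-0.001,0,-0.13,0,0,0,1],
    [-0.001,0,-0.23,0,0,0,1],
    [-0.001,0,-0.3,0,0,0,1],
    [-0.04,0,-0.3,0,0,0,1],
    [-0.04,0,-0.3,0,0,0,1]
  ]
}}

```text
time: 13.65
tcp_pos: [0.5906, -0.1947, 0.1876]
tcp_rot: [180.0, 14.8, -13.4]
wrist_force: [0.0, -0.4, -0.5]
gripper_width: 0.0876
grip_force: 0.0
```

```bash
python3 - <<'E'
from h import *
T=tool();p=manip.read_camera("wrist");n=RR.apply([0,0,1.])
for q in manip.spot_in(p,"dish_a_center"):
    o,d=ray(p,q["xy"],T); h=RO+n*.022; w=o+d*(n@(h-o))/(n@d); print(q,inrest(w).round(4))
s=manip.read_camera("scene")["image"][140:205,345:440]
f=lambda i:cv2.resize(i,(380,260),interpolation=cv2.INTER_CUBIC)
cv2.imwrite("pics/end.png",np.hstack([f(p["image"][90:290,174:466]),f(s)]))
E
```

```text
{'xy': [298.5, 149.1], 'score': 0.51} [-0.0029  0.0128  0.022 ]
```

View pics/end.png

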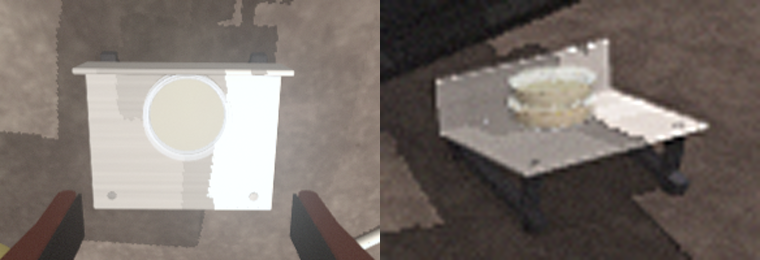

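The two dishes lie flat and stacked, with their rims at the backstop: the wrist crop shows the upper one at (186,117), about pixel (317,180), and the scene crop shows both layers level with the shelf. The network's low-score spot is a miss.

```bash
python3 -c "
from h import *
T=tool();p=manip.read_camera('wrist');n=RR.apply([0,0,1.]);o,d=ray(p,(317,180),T);h=RO+n*.025;print(inrest(o+d*(n@(h-o))/(n@d)).round(4))
print(manip.hand_in())"
```

```text
[-0.029  -0.0028  0.025 ]
the job is handed in; nothing more can be done
None
```

The two petri dishes are stacked flat on the rest with their rims against the backstop, the tape roll and red cap were not touched, and the job is handed in after about 14 s of robot time; the hand-in returned no verdict.

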